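Cover the culture jar, then free the sagging cage bolt and hold the gate ajar

TASK

The jar of culture plates is to go into the wire guard cage, and a colleague will slide it in while you hold the gate. First set the lid on the jar so that it sits seated and level on the rim (set it down, do not drop it) and let go of it. Then open the cage: its bolt has sagged in worn guides and its nose is caught behind the bent-up lip of the keeper, so lift the bolt by its knob as you draw it sideways clear of the keeper, swing the self-closing gate about 45 degrees open and finish while still holding it there with the gripper; leave the jar standing where it is and the other things on the bench alone.

Things in the scene. Friction and masses are not known exactly. Their poses are not given: they have to be found in the camera images.
- jar: clear round culture jar standing on the bench, outer diameter 112 mm (121 mm at its metal rim band), 100 mm high, mouth 103 mm wide, three culture plates inside reaching 56 mm up. Origin at the centre of its underside, z up. Loose, about 0.7 kg; it stays where it is.
- jar_rim (a point): centre of the jar's mouth, level with the rim, 100 mm above the jar's underside
- lid: loose metal lid, lying right way up: dark plug below, 98 mm across, 10 mm high, foot chamfered, about 2.5 mm play all round in the jar's mouth; disc 122 mm across above it; black upright knob 22 mm across, 29 to 55 mm above the origin. Origin: centre of the plug's underside, z up. Seated, the disc rests on the rim and the origin is 10 mm below rim level. About 0.16 kg.
- lid_knob (a point): the place to grip the lid's knob: on its axis, 44 mm above the lid's origin, 11 mm below the knob's top; the disc below it is 19 mm above the lid's origin at most
- cage: fixed guard cage of grey frame and steel rods, 220 mm deep (its x), 260 mm wide (its y), 178 mm high; origin at the centre of its underside. The gate is in its front (-x side). A small gauge stands up at the back to 252 mm.
- gate_hinge (a point): the gate's frame: a point on its vertical hinge axis at bench height (cage x -116 mm, y -125 mm), turning with the gate: y points from the hinge along the gate to its free edge, x through the gate into the cage, z up. The gate is 12 mm thick, 214 mm wide, reaches 178 mm above the bench and carries the barrel bolt on its outer face, at the top of the free (cage +y) side.
- bolt_draw (a joint): how far the bolt is drawn back along the gate towards the hinge (gate -y), in m: 0 to 0.005 at the start, end stop 0.036. The nose meets the keeper's lip at about 0.0065 and stops there unless lifted; from 0.023 on nose and rod are clear of lip and keeper and the gate can swing. Slides with about 1 N of friction and stays where it is left.
- bolt_lift (a joint): how far the bolt is raised in its worn guides, in m: 0 sagged, stop 0.011. The nose passes over the lip while it is raised by more than 0.006; let go, it falls back. Lifting takes about 2.5 N.
- bolt_knob (a point): where to grip the bolt's upright black knob, on its axis: grip 16 mm across, 26 mm high, a 21 mm cap above it, on a stem from the rod. Sagged, this point is 208 mm above the bench, the grip spans 192 to 218 mm, the cap's top is at 229 mm, above the cage. It moves with bolt and gate; in the gate's frame x -19 mm, y 183 mm when not drawn.
- bolt_nose (a point): underside of the square nose that hangs 11.5 mm below the rod's axis at the bolt's free end (rod 10 mm in diameter)
- keeper_lip (a point): middle of the top edge of the keeper's bent-up lip, 6 mm thick, fixed on the cage's front post; the keeper is open at the top and behind the lip has a floor and a front cheek that keep the gate shut while the nose or rod is inside
- timer: small white timer, 59x66x22 mm, a bystander, loose; origin at the centre of its underside
- marker: felt marker 136 mm long lying on the bench, a bystander, loose; origin at the middle of its underside
- bottle: small white reagent bottle with a blue cap, 46 mm in diameter, 90 mm high, a bystander, loose; origin at the centre of its underside
- note_pad: pad of yellow sticky notes, 76x76x16 mm, a bystander, loose; origin at the centre of its underside
- forceps: steel forceps 136 mm long lying on the bench, a bystander, loose; origin at the middle of the underside
- gate (a joint): opening angle of the gate in rad, 0 shut, growing as the free edge swings out to cage -x (turning anticlockwise seen from above), stop at 1.45. A damped spring always closes it: about 2 N at the bolt knob when shut, 3.5 N at 45 degrees; let go, it falls shut within a second or two.

How it is judged:
On the way, in this order (a step that is already met when the one before it is completed fails the run):
1. the lid is seated level on the jar and let go, the gate still shut (horizontal distance between lid and jar_rim below 0.005 m and z of lid in the frame of jar between 0.087 and 0.0925 m and angle between the z axis of lid and the z axis of jar, either way round below 0.04 rad and contact force between the fingers and lid below 0.05 N and value of joint gate below 0.1 rad), for 0.2 s.
2. the bolt is lifted over the lip and drawn clear of the keeper, the gate not yet swung (value of joint bolt_draw above 0.022 m and value of joint gate below 0.25 rad), for 0.05 s.
At the end, for the whole second after the job is handed in: The gripper's fingers hold the gate still, 32 to 58 degrees open, with over 1 N on gate or bolt. The untouched lid sits in the jar's mouth within 5 mm of centre, 2.5 mm of seated height and 0.04 rad of level; the jar is upright, within 30 mm of where it stood (value of joint gate between 0.56 and 1.01 rad and velocity of joint gate between -0.05 and 0.05 rad/s and contact force between the fingers and gate above 1 N and horizontal distance between lid and jar_rim below 0.005 m and z of lid in the frame of jar between 0.087 and 0.0925 m and angle between the z axis of lid and the z axis of jar, either way round below 0.04 rad and angle between jar's own z axis and vertical below 0.05 rad and distance of jar from where it was at the start of the episode below 0.03 m and contact force between the fingers and lid below 0.05 N); the arm keeps its last pose, push and grip.
It fails at once if the lid is dropped onto the jar instead of being set down (horizontal distance between lid and jar_rim below 0.05 m and z of lid in the frame of jar above 0.091 m and linear speed of lid above 0.45 m/s and contact force between the fingers and lid below 0.05 N).
It fails at once if the jar is tipped (angle between jar's own z axis and vertical above 0.3 rad).
It fails at once if another thing on the bench is moved (distance of any of timer, marker, bottle, note_pad, forceps from where it was at the start of the episode above 0.03 m).
It also fails if it takes over 51 s, if anything falls off the work surface, if the arm or the gripper's body presses on something with over 40 N, if the wrist force passes 120 N, or if a joint passes its speed limit or range.

ROBOT

A 7-joint arm with a two-finger parallel gripper is mounted at the origin on a cart in front of the work surface, level with it; the furniture and walls round the work are solid. World frame = base frame: x ahead of the robot, y to its left, z up, the work surface at z = 0. Lengths are in m, angles in rad, forces in N, time in s.
With the tool pointing down it reaches from about 0.425 to 0.925 m from the base axis. Payload 6.8 kg.
Tool frame: the origin (TCP) lies between the finger pads; the fingertips stand 14 mm ahead of it and the grasp point (between the pads) lies 5 mm behind it; z points along the fingers, y is the direction in which the jaws open and shut (so a half turn about z gives the same grasp; the last joint's range is limited). The gripper opens to 85 mm and grips with 20 to 120 N. Pads are 22 mm wide; open, the fingers measure 114 mm over their backs; the gripper's body (76 mm by 85 mm) begins 54 mm behind the grasp point. The pads swing forward as they close: fully open they stand 13 mm farther back than shut.
Start: joints at [1.009, 0.477, 0.022, 1.555, -0.011, 1.109, -0.083], TCP at [0.296, -0.607, 0.245] pointing down, gripper open.
Joint ranges: [-2.96, 2.96], [-0.34, 2.1], [-1.41, 1.46], [0.24, 2.44], [-1.37, 4.51], [0.17, 1.92], [-2.96, 2.96]. Speed limits (rad/s): [2.39, 2.39, 3.14, 3.14, 3.14, 3.14, 3.14].

INTERFACE

Orientations are given as a unit quaternion [w, x, y, z].
In Python, from station import bot gives the robot as it stands.
- The arm moves only by the shell command python3 -m crank 'ROWS' [FORCE]. ROWS is JSON, a list of rows, each a list of 3 entries, a list of its own where there are three numbers: the shift along the tool's x, y, z in m, then the turn, a rotation vector about the tool's x, y, z in degrees, then the finger opening in m, from 0 to 0.0854. A call has 1 to 10 rows; each row shifts and turns the commanded pose from where the row before left it, along the tool's axes as they then stand; what a row does not reach is not made up. A row lasts 1/8 s, in which the tool goes at most 62.5 mm and 10.7 degrees, less where a joint would pass 70% of its speed; a pose out of reach is approached as far as the arm can. A call is refused whole if a number of a shift passes 0.0625 or a number of a turn 10.7, either way. A call with a gripper value outside its range is refused whole. The fingers move at their own pace and stop on an object; FORCE is the grip in N (left out, the last holds). Time passes only in rows, so rows that do not move let the fingers close. It gives the time, the measured TCP pose, the force and the opening at its end, in the units of the state.
- bot.get_obs(): the state, without advancing time (a new reading comes with each control period).
- bot.read_camera(name): name is "scene" or "top" or "wrist"; returns (picture, depth): 420x560x3 uint8, red, green, blue; 420x560 float32, m along the optical axis (not along the pixel's ray), 0 where there is no reading.
- bot.calibration(name): a dict with "fx", "fy", "cx", "cy" (pixels), "D" ([k1, k2, p1, p2, k3] as OpenCV has them; the pictures are not rectified), "extrinsics" (4x4, takes a point from camera to world coordinates). Camera axes: x right, y down, z forward; pixel columns grow to the right and rows downward; lengths in m; the calibration is good to about 2 mm. A picture is of the moment at which its call begins: read the wrist's pose just before it. calibration takes no time and is no camera call; for the wrist camera it gives the pose at the moment of the call.
- bot.hand_in(): hands the job in, once; it reports no verdict.
The state is a dict: "t": time; "q": joint angles; "joint_vel": joint speeds; "joint_torque": joint torques, N m; "eef_pos": TCP position; "tool_rot": TCP orientation; "contact_force": force on the tool from outside, world axes, zero at the start; "torque": the same for the moment, N m; "gripper_width": opening from 0.0 (shut) to 1.0 (fully open).
Only numpy, scipy, OpenCV 4.12 (cv2) and the standard library are available. Lean on these libraries where they do the work, as an engineer would, in place of code of your own. Each camera call takes 0.05 s, during which the arm holds its last target.

## Working session

There is one attempt and no reset: what is moved stays moved. The work goes in short steps, Python scripts to look and compute and a shell command to move; the robot and the scene stay as the last step left them, time stands still between calls to the robot, and variables do not carry over. Pictures are saved under pics/ and viewed, and the job is handed in when it is done.

```bash
ls; mkdir -p pics; python3 - <<'E'
from station import bot
import cv2
o=bot.get_obs();print(o)
for n in("scene","top","wrist"):
    c=bot.calibration(n);print(n,c)
    p,d=bot.read_camera(n)
    cv2.imwrite(f"pics/{n}0.png",p[:,:,::-1]); 
    import numpy as np; np.save(f"pics/{n}0.npy",d)
E
```

```text
pics
{'t': 0.0, 'q': array([ 1.00890968,  0.47780933,  0.02231899,  1.55645404, -0.01149857,
        1.1093023 , -0.08310861]), 'joint_vel': array([-0.00035616, -0.00085883,  0.00141074,  0.00071042,  0.00062343,
       -0.00016751,  0.00148089]), 'joint_torque': array([-7.50286254e-04, -5.96461880e+01,  1.60727162e+00, -2.81200951e+01,
        1.22983221e-02,  9.36351222e-03, -3.60451270e-05]), 'eef_pos': array([ 0.29565023, -0.60617342,  0.24431801]), 'tool_rot': array([-8.82152766e-04,  9.74365930e-01,  2.24967072e-01, -2.70103404e-04]), 'contact_force': array([ 0.4914192 ,  0.40646694, -0.07696783]), 'torque': array([-0.07637326, -0.01718682,  0.03207049]), 'gripper_width': 1.0023047871224537}
scene {'fx': 462.39818915737476, 'fy': 462.39818915737476, 'cx': 283.5681930640051, 'cy': 211.97272509948687, 'D': array([-0.06560282,  0.        ,  0.        ,  0.        ,  0.        ]), 'extrinsics': array([[-0.86100307, -0.27871827,  0.42542901,  0.02928622],
       [-0.50859807,  0.47399609, -0.71878767,  0.92381567],
       [-0.00131243, -0.83525076, -0.54986766,  0.81807689],
       
[... 241 characters left out ...]
extrinsics': array([[-0.10383513, -0.95726297,  0.2699368 ,  0.26020851],
       [-0.99458589,  0.10106777, -0.02417054,  0.07406885],
       [-0.00414435, -0.27098508, -0.96257463,  1.18898296],
       [ 0.        ,  0.        ,  0.        ,  1.        ]])}
wrist {'fx': 369.0572273253087, 'fy': 369.0572273253087, 'cx': 275.61414436620095, 'cy': 200.0912205020567, 'D': array([0.02943269, 0.        , 0.        , 0.        , 0.        ]), 'extrinsics': array([[ 0.43776227, -0.85238375, -0.2860177 ,  0.36953102],
       [-0.89908973, -0.4155015 , -0.13782655, -0.57100299],
       [-0.00135968,  0.31749084, -0.94826036,  0.37352365],
       [ 0.        ,  0.        ,  0.        ,  1.        ]])}
```

View pics/scene0.png

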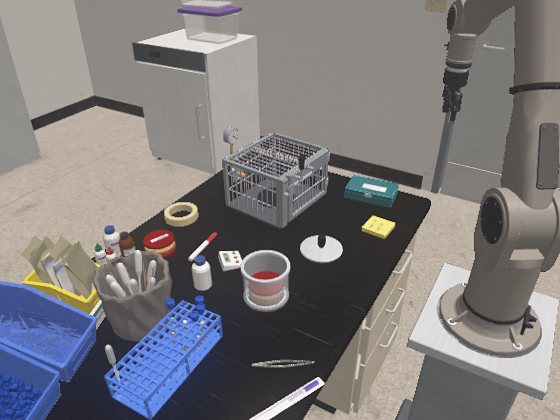

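View pics/top0.png

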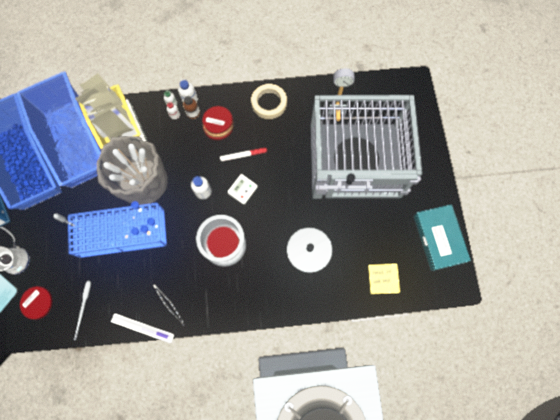

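View pics/wrist0.png

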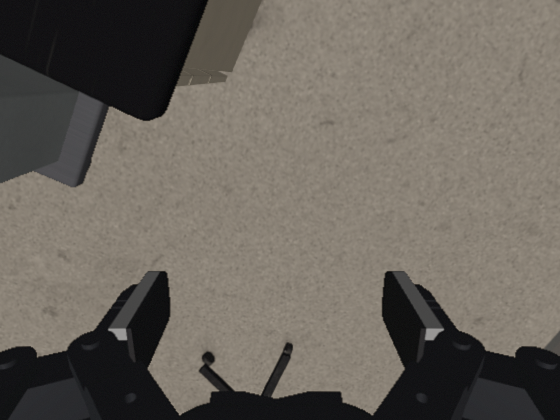

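```bash
cat > h.py <<'E'
import numpy as np, cv2
from scipy.spatial.transform import Rotation as R
from station import bot
def ray(c,uv):
    K=np.array([[c['fx'],0,c['cx']],[0,c['fy'],c['cy']],[0,0,1]])
    p=cv2.undistortPoints(np.array(uv,float).reshape(-1,1,2),K,np.array(c['D']))[:,0]
    E=np.array(c['extrinsics']); d=np.c_[p,np.ones(len(p))]@E[:3,:3].T
    return E[:3,3],d
def onz(c,uv,z):
    o,d=ray(c,uv); return o+d*((z-o[2])/d[:,2])[:,None]
def proj(c,P):
    K=np.array([[c['fx'],0,c['cx']],[0,c['fy'],c['cy']],[0,0,1]])
    E=np.linalg.inv(c['extrinsics']); r,_=cv2.Rodrigues(E[:3,:3])
    return cv2.projectPoints(np.array(P,float).reshape(-1,1,3),r,E[:3,3],K,np.array(c['D']))[0][:,0]
def tri(c1,u1,c2,u2):
    o1,d1=ray(c1,[u1]);o2,d2=ray(c2,[u2]);d1=d1[0];d2=d2[0]
    A=np.c_[d1,-d2];s=np.linalg.lstsq(A,o2-o1,rcond=None)[0]
    a=o1+s[0]*d1;b=o2+s[1]*d2
    return (a+b)/2,np.linalg.norm(a-b)
def circ(P): # circle fit xy
    A=np.c_[2*P[:,:2],np.ones(len(P))];b=(P[:,:2]**2).sum(1)
    x=np.linalg.lstsq(A,b,rcond=None)[0];return x[:2],np.sqrt(x[2]+x[0]**2+x[1]**2)
def crop(src,out,x0,y0,w,h,s):
    im=cv2.imread(src)[y0:y0+h,x0:x0+w]
    cv2.imwrite(out,cv2.resize(im,None,fx=s,fy=s,interpolation=cv2.INTER_CUBIC))
E
python3 - <<'E'
from h import *
crop("pics/top0.png","pics/tc1.png",180,200,160,80,5)
crop("pics/top0.png","pics/tc2.png",300,80,130,130,4)
crop("pics/scene0.png","pics/sc1.png",230,220,130,100,6)
crop("pics/scene0.png","pics/sc2.png",210,120,130,110,5)
E
```

```text
(no output)
```

View pics/tc1.png

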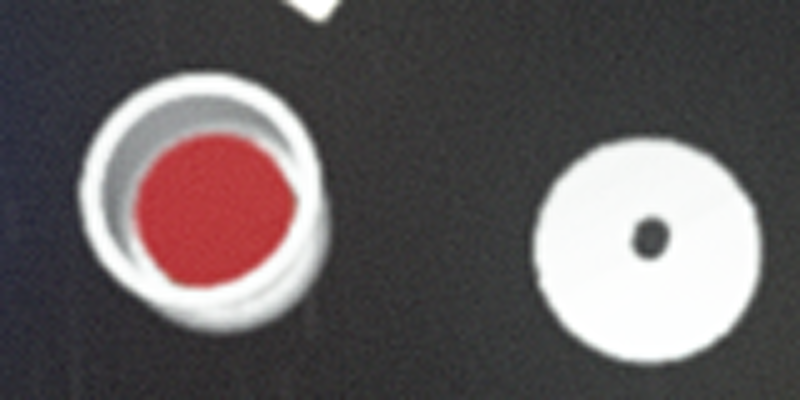

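View pics/tc2.png

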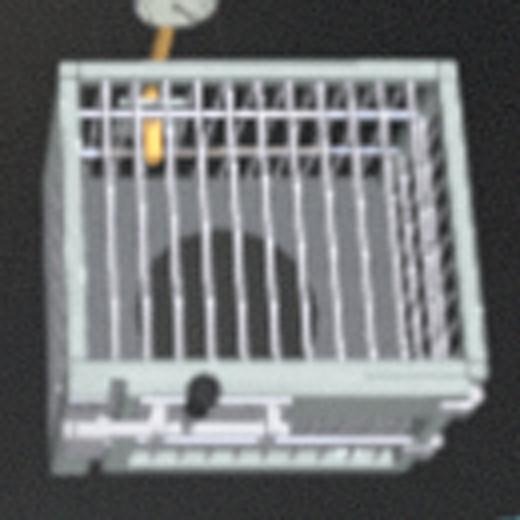

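View pics/sc1.png

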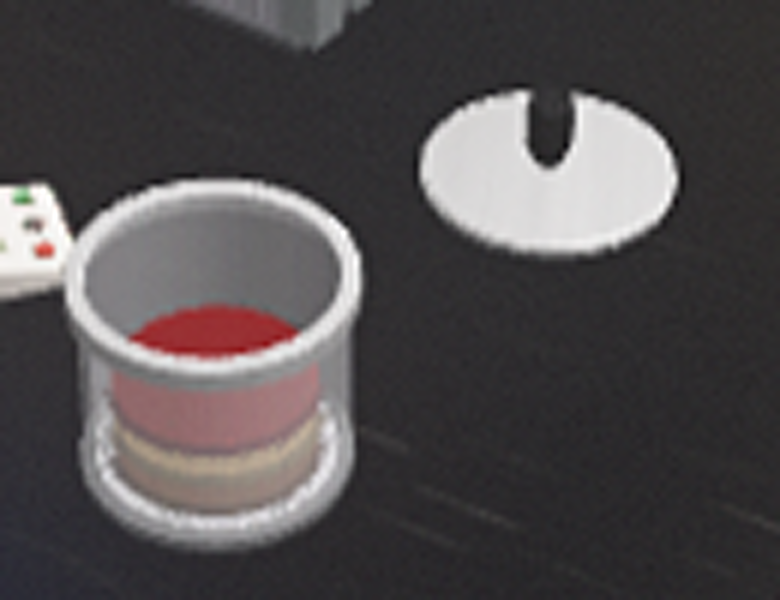

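View pics/sc2.png

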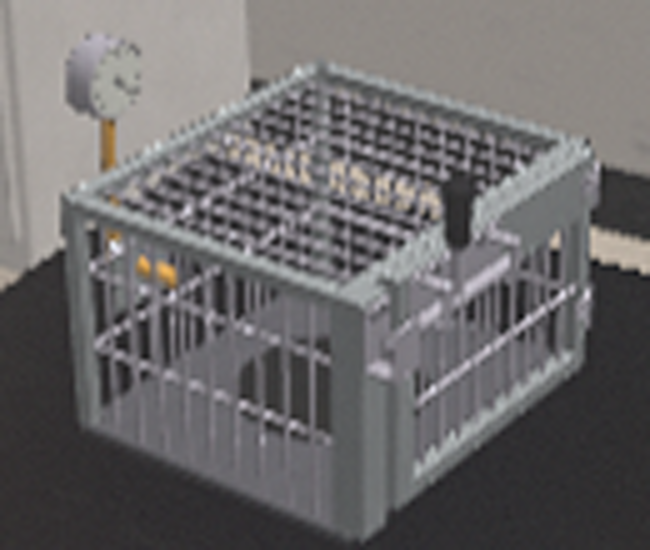

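```bash
python3 - <<'E'
from h import *
T=bot.calibration("top");S=bot.calibration("scene")
im=cv2.imread("pics/top0.png").astype(int);sc=cv2.imread("pics/scene0.png").astype(int)
def cont(mask):
    cs,_=cv2.findContours(mask.astype(np.uint8),cv2.RETR_EXTERNAL,cv2.CHAIN_APPROX_NONE)
    return max(cs,key=cv2.contourArea)[:,0].astype(float)
def win(m,x0,y0,x1,y1):
    k=np.zeros_like(m);k[y0:y1,x0:x1]=m[y0:y1,x0:x1];return k
def rfit(P,r=None):
    w=np.ones(len(P),bool)
    for _ in range(15):
        c,rr=circ(P[w]); e=abs(np.hypot(*(P[:,:2]-c).T)-rr); w=e<max(0.0015,np.median(e)*1.5)
    return c,rr,w.mean()
for nm,c,I,lw in(("top",T,im,(275,215,345,285)),("scene",S,sc,(295,230,350,268))):
    g=I.min(2)
    m=win(g>110,*lw); P=onz(c,cont(m),0.016); print(nm,"lid",rfit(P))
# jar, top: outer boundary upper-left half
g=im.min(2); m=win((im.max(2)>110),190,205,255,275)
C=cont(m); P=onz(T,C,0.097)
print("jar all",rfit(P))
sel=(C[:,1]<240)&(C[:,0]<243); print("jar up",rfit(P[sel]))
# inner red+hole? rim white ring
mw=win(g>205,190,205,255,275)
cs,h=cv2.findContours(mw.astype(np.uint8),cv2.RETR_CCOMP,cv2.CHAIN_APPROX_NONE)
for cc in cs:
    if len(cc)>40:
        print(len(cc),rfit(onz(T,cc[:,0].astype(float),0.1)))
g2=sc.min(2); m=win(sc.max(2)>110,238,245,295,310)
C=cont(m);P=onz(S,C,0.1);s=C[:,1]<262;print("scene jar",rfit(P[s]),C[s].shape)
# knobs
gx=im.max(2)
m=win(gx<110,300,240,320,260);ys,xs=np.nonzero(m);print("lidknob top px",xs.mean(),ys.mean(),len(xs))
mx=win(gx<75,340,165,365,190);ys,xs=np.nonzero(mx);print("bolt px",xs.mean(),ys.mean(),len(xs),xs.min(),xs.max(),ys.min(),ys.max())
m=win(sc.max(2)<60,290,150,310,172);ys,xs=np.nonzero(m);print("bolt scene",xs.mean(),ys.mean(),xs.min(),xs.max(),ys.min(),ys.max())
cor=np.array([[62,64],[456,64],[486,364],[64,364]])/4+[300,80]-0.375
print(onz(T,cor,0.178))
E
```

```text
top lid (array([ 0.46707294, -0.02524319]), np.float64(0.06174861948715628), np.float64(0.9767441860465116))
scene lid (array([ 0.46514384, -0.01962137]), np.float64(0.05977641767771944), np.float64(0.6666666666666666))
jar all (array([0.50328373, 0.20254915]), np.float64(0.0646591720919684), np.float64(0.676056338028169))
jar up (array([0.50797744, 0.20504937]), np.float64(0.060921668246573364), np.float64(0.9836065573770492))
135 (array([0.50594083, 0.20424608]), np.float64(0.05923787497561549), np.float64(0.7185185185185186))
129 (array([0.50592185, 0.20468701]), np.float64(0.05212807848214704), np.float64(0.7441860465116279))
scene jar (array([0.50510507, 0.21622574]), np.float64(0.06710869780411406), np.float64(0.5735294117647058)) (68, 2)
lidknob top px 309.6857142857143 247.17142857142858 35
bolt px 350.3764705882353 173.21176470588236 85 340 364 165 183
bolt scene 300.14953271028037 159.0373831775701 290 309 150 168
[[ 0.83916075 -0.07722958  0.178     ]
 [ 0.81353194 -0.33454271  0.178     ]
 [ 0.60496565 -0.31261465  0.178     ]
 [ 0.63198667 -0.05176629  0.178     ]]
```

```bash
python3 - <<'E'
from h import *
crop("pics/scene0.png","pics/sc3.png",270,140,80,60,10)
crop("pics/top0.png","pics/tc3.png",305,160,120,45,6)
E
```

```text
(no output)
```

View pics/sc3.png

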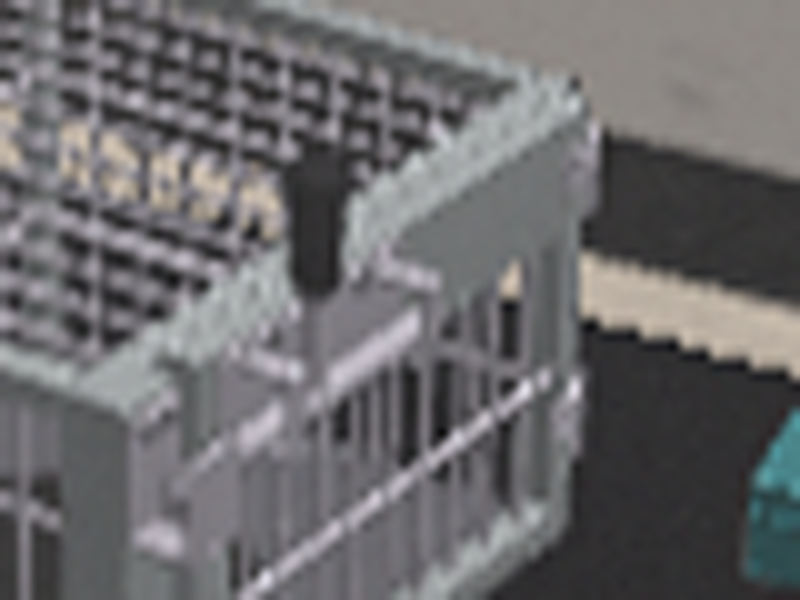

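View pics/tc3.png

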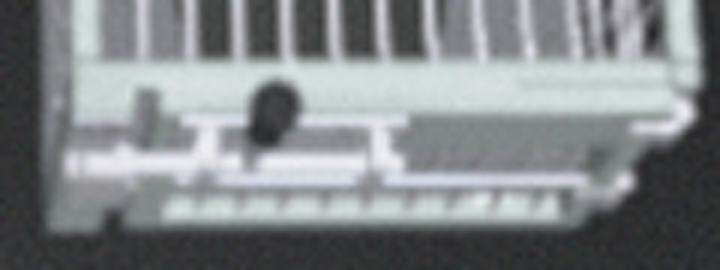

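```bash
python3 -m crank '[[[0.058,-0.0185,0],[0,0,-5.06],0.0854],[[0.057,-0.0185,0],[0,0,-5.06],0.0854],[[0.055,-0.0185,0],[0,0,-5.06],0.0854],[[0.053,-0.0185,0],[0,0,-5.06],0.0854],[[0.052,-0.0185,0],[0,0,-5.06],0.0854],[[0.05,-0.0185,0],[0,0,-5.06],0.0854],[[0.049,-0.0185,0],[0,0,-5.06],0.0854],[[0.047,-0.0185,0],[0,0,-5.06],0.0854],[[0.046,-0.0185,0],[0,0,-5.06],0.0854],[[0.044,-0.0185,0],[0,0,-5.06],0.0854]]'
python3 - <<'E'
from h import *
T=bot.calibration("top");S=bot.calibration("scene")
print(tri(T,(350.8,176.8),S,(301,155.5)))
print(tri(T,(309.7,247.2),S,(321.5,236)))
E
```

```text
t: 1.4
eef_pos: [0.4956, -0.1221, 0.2452]
tool_rot: [0.0, 0.784, 0.621, 0.0]
contact_force: [0.4, 0.2, -0.3]
gripper_width: 0.999
(array([ 0.5908763 , -0.12516795,  0.22786811]), np.float64(0.0021592236815737654))
(array([ 0.46667754, -0.02418765,  0.05373067]), np.float64(0.0017504079967313134))
```

```bash
python3 -m crank '[[[0.044,0,0],[0,0,-5.06],0.0854],[[0.044,0,0],[0,0,-5.06],0.0854],[[0.044,0,0],[0,0,-5.06],0.0854],[[0.044,0,0],[0,0,-5.06],0.0854],[[0.044,0,0],[0,0,-5.06],0.0854],[[0,0,0],[0,0,0],0.0854]]'
python3 - <<'E'
from h import *
o=bot.get_obs();print(o['eef_pos'],o['tool_rot'],o['joint_vel'].round(3),o['q'].round(3),o['contact_force'])
c=bot.calibration("wrist");p,d=bot.read_camera("wrist")
import pickle;pickle.dump((c,p,d),open("w1.pkl","wb"));cv2.imwrite("pics/w1.png",p[:,:,::-1])
E
```

```text
t: 2.15
eef_pos: [0.5073, 0.0981, 0.2454]
tool_rot: [-0.001, 0.627, 0.779, 0.001]
contact_force: [-0.1, -0.6, 0.1]
gripper_width: 0.997
[0.50726341 0.09813699 0.24543887] [-5.62161872e-04  6.27171121e-01  7.78881019e-01  6.54089597e-04] [ 0.039 -0.003  0.069  0.006  0.018  0.006  0.002] [ 0.164  0.266 -0.557  1.9    0.162  1.02  -0.248] [-0.05419596 -0.6400042   0.13138008]
```

View pics/w1.png

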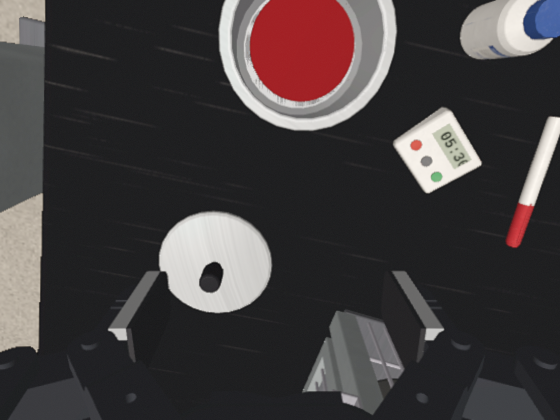

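```bash
python3 - <<'E'
from h import *
import pickle
c,p,d=pickle.load(open("w1.pkl","rb"))
p=p.astype(int)
def cont(m):
    cs,_=cv2.findContours(m.astype(np.uint8),cv2.RETR_EXTERNAL,cv2.CHAIN_APPROX_NONE)
    return max(cs,key=cv2.contourArea)[:,0].astype(float)
def rfit(P):
    w=np.ones(len(P),bool)
    for _ in range(15):
        q,rr=circ(P[w]); e=abs(np.hypot(*(P[:,:2]-q).T)-rr); w=e<max(0.0008,np.median(e)*1.5)
    return q.round(4),rr.round(4),w.mean().round(2)
g=p.min(2)
m=np.zeros(g.shape,bool);m[200:320,150:280]=(g>110)[200:320,150:280]
m[270:,:172]=0
C=cont(m);s=~((C[:,0]<176)&(C[:,1]>262));
for z in(.0145,.017): print("lid",z,rfit(onz(c,C[s],z)))
m=np.zeros(g.shape,bool);m[0:140,205:402]=(p.max(2)>100)[0:140,205:402]
C=cont(m);s=(C[:,1]>2)&(C[:,0]>207)&(C[:,0]<400);print(C[s].min(0),C[s].max(0))
for z in(.1,.096,.09): print("jar outer",z,rfit(onz(c,C[s],z)))
# inner edge: brightness > 200
m=np.zeros(g.shape,np.uint8);m[0:140,205:402]=(g>190)[0:140,205:402]
cv2.imwrite("pics/m.png",m*255)
m=np.zeros(g.shape,bool);m[255:300,195:230]=(p.max(2)<45)[255:300,195:230]
ys,xs=np.nonzero(m);print(xs.mean(),ys.mean(),len(xs))
crop("pics/w1.png","pics/w1a.png",150,200,130,120,5)
crop("pics/w1.png","pics/w1b.png",205,0,200,140,4)
for z in(.014,.1): print(np.median(d[ (slice(220,250),slice(200,250))]))
E
```

```text
lid 0.0145 (array([ 0.467 , -0.0257]), np.float64(0.0607), np.float64(0.99))
lid 0.017 (array([ 0.4671, -0.0243]), np.float64(0.0603), np.float64(0.99))
[219.   3.] [396. 130.]
jar outer 0.1 (array([0.5108, 0.202 ]), np.float64(0.0559), np.float64(0.56))
jar outer 0.096 (array([0.5111, 0.2024]), np.float64(0.0567), np.float64(0.56))
jar outer 0.09 (array([0.5116, 0.2029]), np.float64(0.0579), np.float64(0.56))
212.83520599250937 272.07865168539325 267
0.38731262
0.38731262
```

View pics/w1a.png

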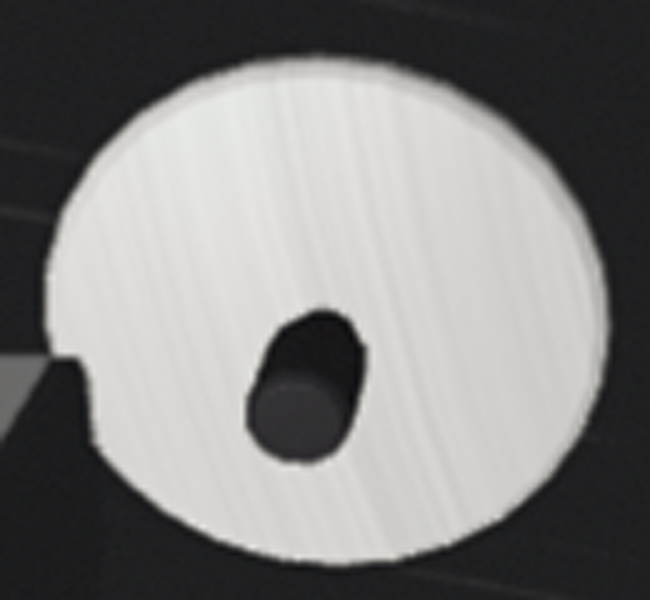

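View pics/w1b.png

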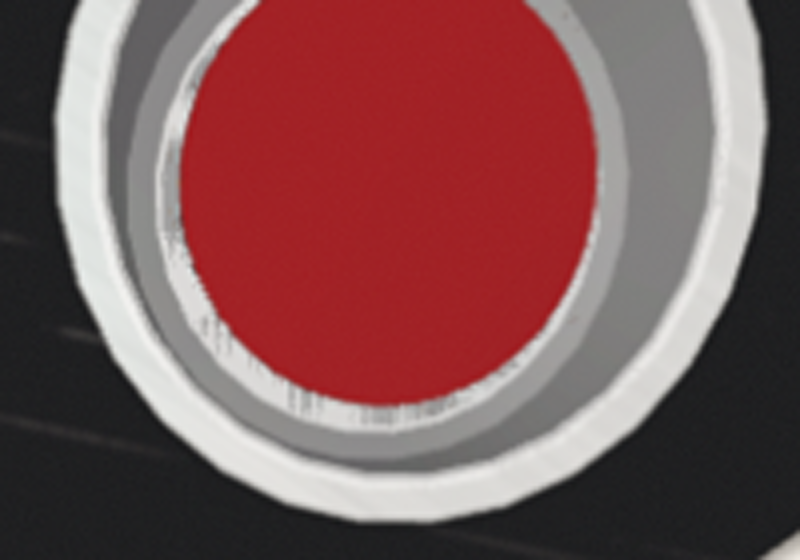

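```bash
python3 - <<'E'
from h import *
import pickle
c,p,d=pickle.load(open("w1.pkl","rb"))
p=p.astype(int);g=p.min(2)
print("knob",onz(c,[(209.2,283.2)],.055))
m=(p.max(2)>100)[0:140,205:402]
out=[]
for y in range(3,100):
    xs=np.nonzero(m[y])[0]; out+=[(xs[0]+205-.5,y),(xs[-1]+205+.5,y)]
for x in range(240,370):
    ys=np.nonzero(m[:,x-205])[0]; out.append((x,ys[-1]+.5))
out=np.array(out)
for z in (.1,.097,.094,.09):
    P=onz(c,out,z);q,r=circ(P);e=np.hypot(*(P[:,:2]-q).T)-r;print(z,q,r,e.std())
# inner: from outer inward first g<190 drop
mi=(g>185)[0:140,205:402]; inn=[]
for x in range(250,350):
    ys=np.nonzero(m[:,x-205])[0][-1]
    y=ys-4
    while g[y,x]>185: y-=1
    inn.append((x,y+.5))
for y in range(3,70):
    xs=np.nonzero(m[y])[0]
    x=xs[0]+205+5
    while g[y,x]>185:x+=1
    inn.append((x-.5,y))
    x=xs[-1]+205-5
    while g[y,x]>185:x-=1
    inn.append((x+.5,y))
P=onz(c,np.array(inn),.1)
w=np.ones(len(P),bool)
for _ in range(10):
    q,r=circ(P[w]);e=abs(np.hypot(*(P[:,:2]-q).T)-r);w=e<.001
print("inner",q,r,w.mean())
E
```

```text
knob [[ 0.46741566 -0.02484768  0.055     ]]
0.1 [0.50620627 0.20430944] 0.06036556858914529 0.00022507124078969762
0.097 [0.50637821 0.20460588] 0.06102486396472155 0.0002275294041383647
0.094 [0.50655015 0.20490231] 0.061684159340291964 0.00022998756748703495
0.09 [0.5067794  0.20529755] 0.06256321984105737 0.00023326511861859135
inner [0.50603255 0.20433875] 0.05209654133529207 1.0
```

```bash
python3 -m crank '[[[-0.028,-0.0163,0.03],[0,0,0],0.06],[[-0.028,-0.0163,0.03],[0,0,0],0.06],[[-0.028,-0.0163,0.03],[0,0,0],0.06],[[-0.0277,-0.0163,0.03],[0,0,0],0.06],[[0,0,0],[0,0,0],0.06],[[0,0,0],[0,0,0],0.06]]'
python3 - <<'E'
from h import *
o=bot.get_obs();print(o['eef_pos'],o['tool_rot'],o['contact_force'])
p,d=bot.read_camera("wrist");cv2.imwrite("pics/w2.png",p[:,:,::-1])
c=bot.calibration("wrist");import pickle;pickle.dump((c,p,d),open("w2.pkl","wb"))
E
```

```text
t: 2.95
eef_pos: [0.4679, -0.0292, 0.1257]
tool_rot: [0.0, 0.631, 0.776, 0.0]
contact_force: [0.4, 0.8, 0.1]
gripper_width: 0.701
[ 0.46789043 -0.02918334  0.12565817] [2.42398992e-04 6.30670414e-01 7.76050711e-01 2.52392907e-04] [0.41221373 0.83115264 0.08612778]
```

View pics/w2.png

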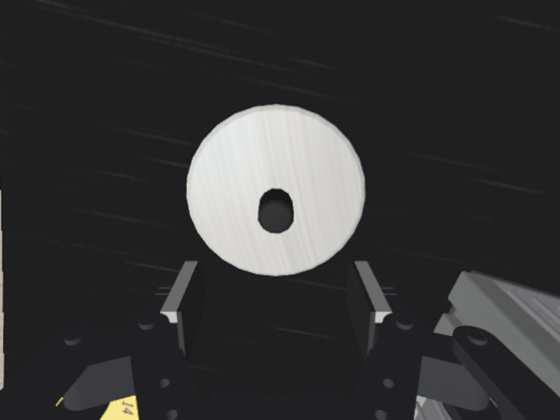

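```bash
python3 - <<'E'
from h import *
import pickle
c,p,d=pickle.load(open("w2.pkl","rb"))
g=p.astype(int).min(2)
m=np.zeros(g.shape,np.uint8);m[95:285,180:375]=(g>110)[95:285,180:375]
C=max(cv2.findContours(m,0,1)[0],key=cv2.contourArea)[:,0].astype(float)
P=onz(c,C,.0145);print(circ(P))
P=onz(c,C,.017);print(circ(P))
print(onz(c,[(275.5,217)],.055))
o=bot.get_obs();print(o['eef_pos'])
E
```

```text
(array([ 0.46791122, -0.0252503 ]), np.float64(0.06074158407230106))
(array([ 0.46774521, -0.02445983]), np.float64(0.060110581737061804))
[[ 0.46793872 -0.02479442  0.055     ]]
[ 0.46833504 -0.02855122  0.12605222]
```

```bash
python3 -m crank '[[[0.0038,0.0004,0.035],[0,0,0],0.06],[[0,0,0.035],[0,0,0],0.06],[[0,0,0.017],[0,0,0],0.06],[[0,0,0],[0,0,0],0.06],[[0,0,0],[0,0,0],0.06]]' 30; python3 - <<'E'
from h import *
o=bot.get_obs();print(o['eef_pos'],o['tool_rot'],o['contact_force'])
E
```

```text
t: 3.62
eef_pos: [0.468, -0.0247, 0.0394]
tool_rot: [0.001, 0.63, 0.777, 0.001]
contact_force: [0.1, 0.4, 0.1]
gripper_width: 0.698
[ 0.46803227 -0.02467973  0.0393849 ] [7.62996263e-04 6.29898936e-01 7.76676482e-01 6.24566442e-04] [0.09933468 0.39824374 0.14940671]
```

```bash
python3 -m crank '[[[0,0,0],[0,0,0],0.0],[[0,0,0],[0,0,0],0.0],[[0,0,0],[0,0,0],0.0],[[0,0,0],[0,0,0],0.0],[[0,0,0],[0,0,0],0.0]]' 40; python3 - <<'E'
from h import *
o=bot.get_obs();print(o['eef_pos'],o['tool_rot'],o['contact_force'],o['gripper_width'])
E
```

```text
t: 4.25
eef_pos: [0.4674, -0.0251, 0.0391]
tool_rot: [0.001, 0.63, 0.777, 0.0]
contact_force: [-1.5, 0.4, 6.3]
gripper_width: 0.239
[ 0.46743295 -0.02507683  0.03905968] [5.35029097e-04 6.30098910e-01 7.76514674e-01 1.95332671e-04] [-1.51878535  0.36199805  6.3139335 ] 0.23922711656500073
```

```bash
python3 -m crank '[[[0,0,-0.02],[0,0,0],0.0],[[0,0,-0.05],[0,0,0],0.0],[[0,0,-0.06],[0,0,0],0.0],[[0,0,0],[0,0,0],0.0],[[0,0,0],[0,0,0],0.0]]'; python3 - <<'E'
from h import *
o=bot.get_obs();print(o['eef_pos'],o['tool_rot'],o['contact_force'],o['gripper_width'])
c=bot.calibration("wrist")
p,d=bot.read_camera("wrist");cv2.imwrite("pics/w3.png",p[:,:,::-1])
import pickle;pickle.dump((c,p,d),open("w3.pkl","wb"))
E
```

```text
t: 4.88
eef_pos: [0.4662, -0.0254, 0.1678]
tool_rot: [-0.0, 0.63, 0.776, -0.0]
contact_force: [0.2, 0.0, -2.2]
gripper_width: 0.241
[ 0.46622625 -0.0253522   0.16778416] [-1.21042477e-04  6.30182287e-01  7.76447092e-01 -4.28555828e-04] [ 0.18779306  0.0083316  -2.20299546] 0.24058205915065833
```

View pics/w3.png

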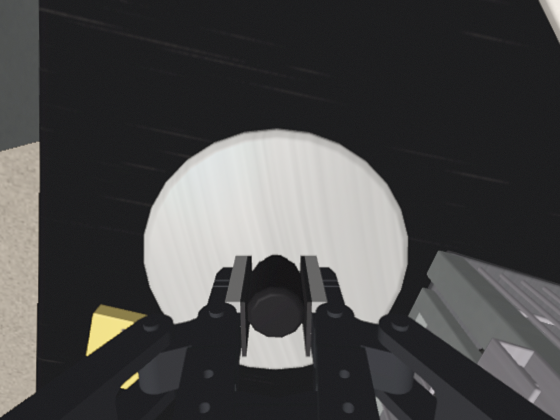

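```bash
python3 -m crank '[[[0.02,0.008,0],[0,0,0],0.0],[[0.0361,0.0143,0],[0,0,0],0.0],[[0.04,0.0159,0],[0,0,0],0.0],[[0.0361,0.0143,0],[0,0,0],0.0],[[0.0361,0.0143,0],[0,0,0],0.0],[[0.0283,0.0113,0],[0,0,0],0.0],[[0.02,0.008,0],[0,0,0],0.0],[[0,0,0],[0,0,0],0.0],[[0,0,0],[0,0,0],0.0],[[0,0,0],[0,0,0],0.0]]'; python3 - <<'E'
from h import *
o=bot.get_obs();print(o['eef_pos'],o['tool_rot'],o['contact_force'],o['gripper_width'])
import pickle
p,d=bot.read_camera("wrist");c=bot.calibration("wrist");cv2.imwrite("pics/w4.png",p[:,:,::-1])
pickle.dump((c,p,d),open("w4.pkl","wb"))
p,d=bot.read_camera("scene");cv2.imwrite("pics/s4.png",p[:,:,::-1])
crop("pics/s4.png","pics/s4c.png",200,130,150,180,4)
E
```

```text
t: 6.18
eef_pos: [0.5064, 0.2032, 0.1677]
tool_rot: [-0.0, 0.631, 0.776, -0.001]
contact_force: [0.2, -0.6, -2.0]
gripper_width: 0.243
[0.50635025 0.20316876 0.16766557] [-3.88817777e-05  6.30626636e-01  7.76085945e-01 -8.06210176e-04] [ 0.16811543 -0.5832354  -1.98365216] 0.2429310868974658
```

View pics/w4.png

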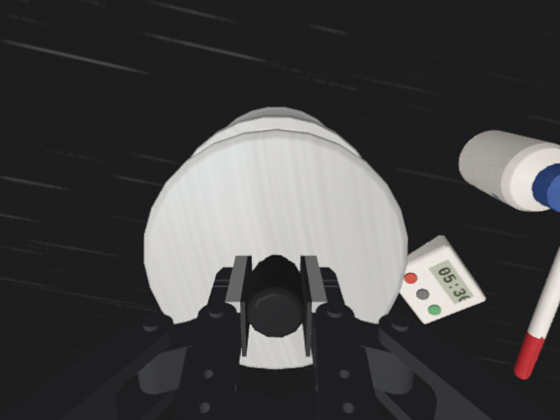

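View pics/s4c.png

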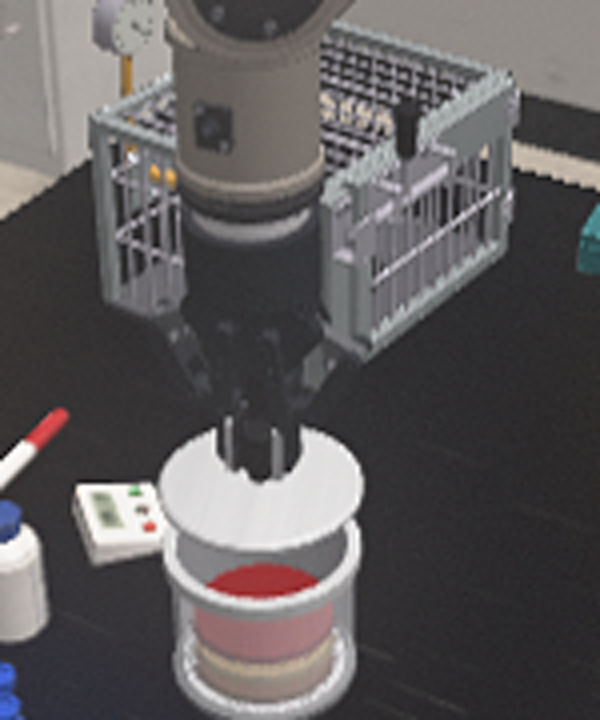

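```bash
python3 - <<'E'
from h import *
import pickle
for f in("w3.pkl","w4.pkl"):
    c,p,d=pickle.load(open(f,"rb"));p=p.astype(int);g=cv2.GaussianBlur(p.min(2).astype(np.float32),(3,3),0)
    # rays from (275,250) outward; boundary first drop/gradient maximum
    pts=[]
    for a in list(np.linspace(-3.2,0.06,150)):
        ts=np.arange(90,160,.5);xs=275.5+ts*np.cos(a);ys=250+ts*np.sin(a)
        v=cv2.remap(g,xs.astype(np.float32)[None],ys.astype(np.float32)[None],1)[0]
        b=np.nonzero(v<110)[0]
        pts.append((xs[b[0]],ys[b[0]]) if len(b) else (np.nan,np.nan))
    pts=np.array(pts); pts=pts[~np.isnan(pts[:,0])]
    for z in (.1431,.1456):
        P=onz(c,pts,z);w=np.ones(len(P),bool)
        for _ in range(10):
            q,r=circ(P[w]);e=abs(np.hypot(*(P[:,:2]-q).T)-r);w=e<max(.0007,np.median(e)*1.5)
        print(f,z,q,r,w.mean(),e[w].std())
    print("knob",onz(c,[(275.5,313)],.1286+.055))
print(bot.get_obs()['eef_pos'])
E
```

```text
w3.pkl 0.1431 [ 0.46642798 -0.02575227] 0.06085902000240166 1.0 7.462450760660663e-05
w3.pkl 0.1456 [ 0.46616316 -0.02445365] 0.059869610797044844 1.0 7.341130741430504e-05
knob [[ 0.46649384 -0.02492947  0.1836    ]]
w4.pkl 0.1431 [0.50670452 0.20280091] 0.060907692665944056 0.5540540540540541 8.7415119645536e-05
w4.pkl 0.1456 [0.50644049 0.20410257] 0.05991811081900454 0.5540540540540541 8.599486529422745e-05
knob [[0.50674994 0.20370887 0.1836    ]]
[0.50656334 0.20362125 0.16812193]
```

```bash
python3 -m crank '[[[0.0011,-0.0003,0.01],[0,0,0],0.0],[[0,0,0.015],[0,0,0],0.0],[[0,0,0.004],[0,0,0],0.0],[[0,0,0.003],[0,0,0],0.0],[[0,0,0.003],[0,0,0],0.0],[[0,0,0],[0,0,0],0.0],[[0,0,0],[0,0,0],0.0]]'; python3 - <<'E'
from h import *
o=bot.get_obs();print(o['eef_pos'],o['tool_rot'],o['contact_force'],o['gripper_width'])
E
```

```text
t: 7.15
eef_pos: [0.5062, 0.2059, 0.1335]
tool_rot: [0.0, 0.63, 0.777, 0.0]
contact_force: [0.9, 0.6, -1.8]
gripper_width: 0.243
[0.50620371 0.20586195 0.1335319 ] [1.20115510e-04 6.30005630e-01 7.76590530e-01 1.99428709e-04] [ 0.86424133  0.6463228  -1.76202723] 0.2432638774648918
```

```bash
python3 -m crank '[[[-0.0008,0,0.002],[0,0,0],0.0],[[0,0,0.002],[0,0,0],0.0],[[0,0,0.001],[0,0,0],0.0],[[0,0,0],[0,0,0],0.0],[[0,0,0],[0,0,0],0.0]]'; python3 - <<'E'
from h import *
o=bot.get_obs();print(o['eef_pos'],o['tool_rot'],o['contact_force'],o['gripper_width'])
p,d=bot.read_camera("scene");cv2.imwrite("pics/s5.png",p[:,:,::-1])
crop("pics/s5.png","pics/s5c.png",220,200,100,110,5)
E
```

```text
t: 7.78
eef_pos: [0.5063, 0.2049, 0.1291]
tool_rot: [0.0, 0.63, 0.777, -0.0]
contact_force: [-2.6, -2.5, 7.2]
gripper_width: 0.244
[0.50629063 0.2048764  0.12912768] [ 3.56409384e-04  6.30083869e-01  7.76527000e-01 -9.67453090e-05] [-2.62698398 -2.50546014  7.19874144] 0.24426373309866783
```

View pics/s5c.png

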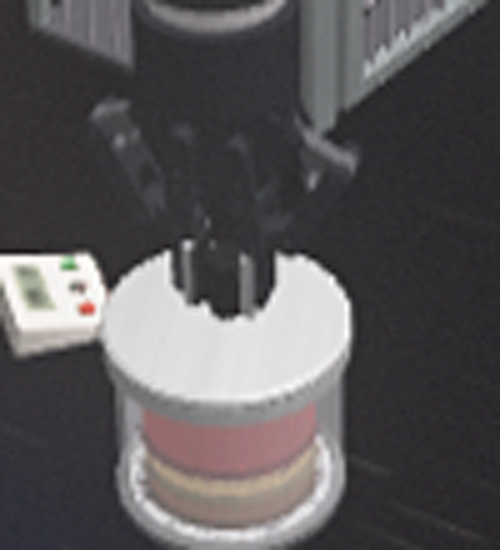

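```bash
python3 -m crank '[[[0,0,0],[0,0,0],0.035],[[0,0,0],[0,0,0],0.05],[[0,0,0],[0,0,0],0.05],[[0,0,0],[0,0,0],0.05]]'; python3 - <<'E'
from h import *
o=bot.get_obs();print(o['eef_pos'],o['tool_rot'],o['contact_force'],o['gripper_width'])
E
python3 -m crank '[[[0,0,-0.02],[0,0,0],0.05],[[0,0,-0.04],[0,0,0],0.05],[[0,0,-0.06],[0,0,0],0.05],[[0,0,-0.02],[0,0,0],0.05],[[0,0,0],[0,0,0],0.05]]';  python3 - <<'E'
from h import *
o=bot.get_obs();print(o['eef_pos'],o['tool_rot'],o['contact_force'],o['gripper_width'])
import pickle
p,d=bot.read_camera("wrist");c=bot.calibration("wrist");cv2.imwrite("pics/w5.png",p[:,:,::-1])
pickle.dump((c,p,d),open("w5.pkl","wb"))
p,d=bot.read_camera("scene");cv2.imwrite("pics/s6.png",p[:,:,::-1])
crop("pics/s6.png","pics/s6c.png",220,220,100,100,5)
E
```

```text
t: 8.32
eef_pos: [0.5062, 0.205, 0.1282]
tool_rot: [-0.0, 0.63, 0.777, 0.0]
contact_force: [0.3, 0.3, 0.2]
gripper_width: 0.584
[0.50623133 0.20501077 0.12823447] [-3.05082904e-05  6.29991632e-01  7.76601920e-01  5.57047426e-06] [0.29825736 0.30788557 0.23434033] 0.5842936098139098
t: 8.95
eef_pos: [0.5071, 0.2055, 0.27]
tool_rot: [0.001, 0.63, 0.777, 0.002]
contact_force: [-0.7, -0.6, 0.0]
gripper_width: 0.583
[0.50705644 0.20549363 0.26997855] [0.00102654 0.63005761 0.77654614 0.00156301] [-0.70266914 -0.55832601  0.03413019] 0.5834293938476017
```

View pics/w5.png

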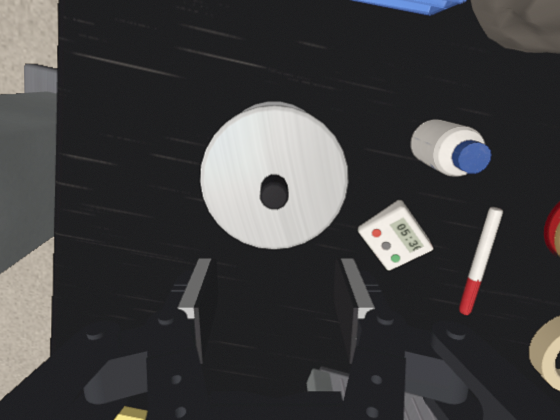

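View pics/s6c.png

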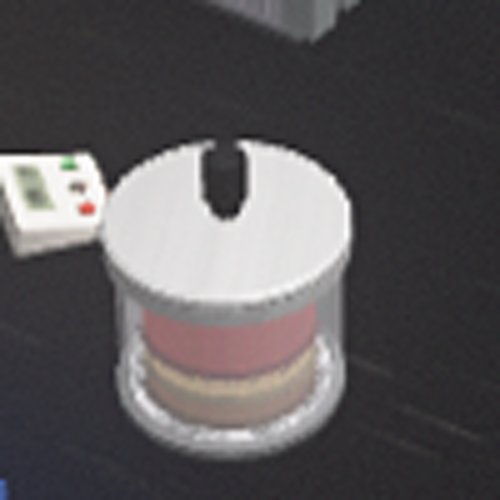

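```bash
python3 - <<'E'
from h import *
import pickle
c,p,d=pickle.load(open("w5.pkl","rb"))
v,u=np.mgrid[120:235:3,215:335:3].reshape(2,-1)
s=(np.hypot(u-274,v-178)<66)&~((abs(u-274)<20)&(v>160)&(v<220));u=u[s];v=v[s]
o,r=ray(c,np.c_[u,v]); z=d[v,u]
P=o+r*z[:,None]  # r has unit z in camera
A=np.c_[P[:,:2]-P[:,:2].mean(0),np.ones(len(P))];x,res,_,_=np.linalg.lstsq(A,P[:,2],rcond=None)
print(x,np.std(A@x-P[:,2]))
print("knob",onz(c,[(274,196)],.145))
E
```

```text
[-0.03066831  0.13794085  0.10854897] 0.02062032928907267
knob [[0.50554313 0.20443678 0.145     ]]
```

```bash
python3 - <<'E'
from h import *
import pickle
c,p,d=pickle.load(open("w5.pkl","rb"))
v,u=np.mgrid[120:235:2,215:335:2].reshape(2,-1)
s=(np.hypot(u-274,v-178)<62)&~((abs(u-274)<24)&(v>150)&(v<225));u=u[s];v=v[s]
o,r=ray(c,np.c_[u,v]); z=d[v,u];P=o+r*z[:,None];P=P[z>0]
w=np.ones(len(P),bool)
for _ in range(10):
    A=np.c_[P[:,:2]-P[w,:2].mean(0),np.ones(len(P))];x=np.linalg.lstsq(A[w],P[w,2],rcond=None)[0]
    e=abs(A@x-P[:,2]);w=e<.004
print(x,w.mean(),e[w].std())
E
```

```text
[-0.00355011 -0.00469804  0.10707369] 1.0 0.000535864602826766
```

```bash
python3 -m crank '[[[-0.03,0.006,-0.004],[0,0,2.25],0.06],[[-0.045,0.009,-0.004],[0,0,2.25],0.06],[[-0.05,0.01,-0.004],[0,0,2.25],0.06],[[-0.055,0.011,-0.003],[0,0,2.25],0.06],[[-0.055,0.011,0],[0,0,2.25],0.06],[[-0.05,0.01,0],[0,0,2.25],0.06],[[-0.03,0.006,0],[0,0,2.25],0.06],[[-0.019,0.004,0],[0,0,2.25],0.06],[[0,0,0],[0,0,0],0.06],[[0,0,0],[0,0,0],0.06]]'; python3 - <<'E'
from h import *
o=bot.get_obs();print(o['eef_pos'],o['tool_rot'],o['contact_force'],o['gripper_width'],o['q'])
import pickle
p,d=bot.read_camera("wrist");c=bot.calibration("wrist");cv2.imwrite("pics/w6.png",p[:,:,::-1])
pickle.dump((c,p,d),open("w6.pkl","wb"))
E
```

```text
t: 10.3
eef_pos: [0.5991, -0.1192, 0.2833]
tool_rot: [-0.0, 0.743, 0.67, 0.0]
contact_force: [-0.3, 0.4, 0.5]
gripper_width: 0.703
[ 0.59914036 -0.11919766  0.28331807] [-4.51596103e-04  7.42625842e-01  6.69706288e-01  3.76220263e-04] [-0.2801529   0.43949897  0.50032581] 0.7027802271239159 [ 0.39221052  0.36805424 -0.38845707  1.65056812  0.14841453  1.15241825
 -0.13639736]
```

View pics/w6.png

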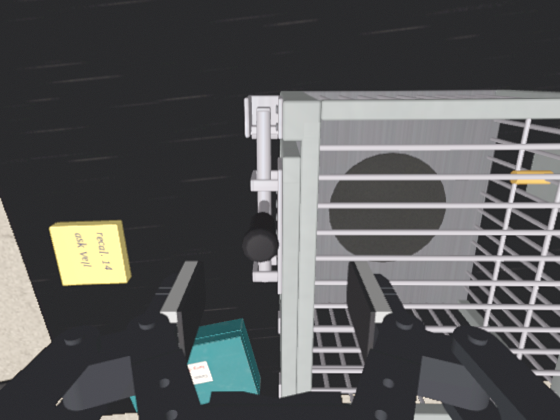

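```bash
python3 - <<'E'
from h import *
import pickle
c,p,d=pickle.load(open("w6.pkl","rb"))
crop("pics/w6.png","pics/w6c.png",220,80,130,210,3.5) if 0 else crop("pics/w6.png","pics/w6c.png",220,80,130,210,2.8)
g=p.max(2);m=np.zeros(g.shape,bool);m[205:265,240:285]=(g[205:265,240:285]<70)
ys,xs=np.nonzero(m);print(xs.min(),xs.max(),ys.min(),ys.max())
print("knob",onz(c,[(260,246)],.229))
f=onz(c,[(281,100),(284,385)],.178);print(f,np.degrees(np.arctan2(*(f[0]-f[1])[:2])))
print("rodish",onz(c,[(264,115),(264,265)],.165))
o=bot.get_obs();q=o['tool_rot'];print(np.degrees(2*np.arctan2(q[2],q[1])),o['eef_pos'])
E
```

```text
240 277 205 264
knob [[ 0.59045433 -0.12494001  0.229     ]]
[[ 0.60988411 -0.05237895  0.178     ]
 [ 0.59048247 -0.2717399   0.178     ]] 5.054441518159238
rodish [[ 0.59795908 -0.06141982  0.165     ]
 [ 0.58546979 -0.17090662  0.165     ]]
84.10478451260171 [ 0.599182   -0.11920869  0.28345396]
```

View pics/w6c.png

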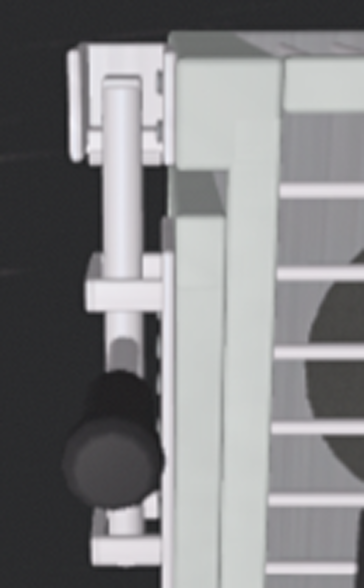

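```bash
python3 -m crank '[[[-0.0067,-0.008,0],[0,0,0],0.06],[[0,0,0.025],[0,0,0],0.06],[[0,0,0.03],[0,0,0],0.06],[[0,0,0.02],[0,0,0],0.06],[[0,0,0.005],[0,0,0],0.06],[[0,0,0],[0,0,0],0.06]]' 40; python3 - <<'E'
from h import *
o=bot.get_obs();print(o['eef_pos'],o['tool_rot'],o['contact_force'],o['gripper_width'])
import pickle
p,d=bot.read_camera("wrist");c=bot.calibration("wrist");cv2.imwrite("pics/w7.png",p[:,:,::-1])
p,d=bot.read_camera("scene");cv2.imwrite("pics/s7.png",p[:,:,::-1]);crop("pics/s7.png","pics/s7c.png",210,80,140,140,4)
E
```

```text
t: 11.1
eef_pos: [0.5904, -0.1274, 0.2037]
tool_rot: [0.0, 0.744, 0.669, 0.0]
contact_force: [0.4, -0.0, 0.7]
gripper_width: 0.706
[ 0.59041776 -0.12740755  0.20373826] [8.88444683e-05 7.43613200e-01 6.68610049e-01 6.04887360e-05] [ 0.41531569 -0.0342855   0.65740426] 0.705792540407711
```

View pics/w7.png

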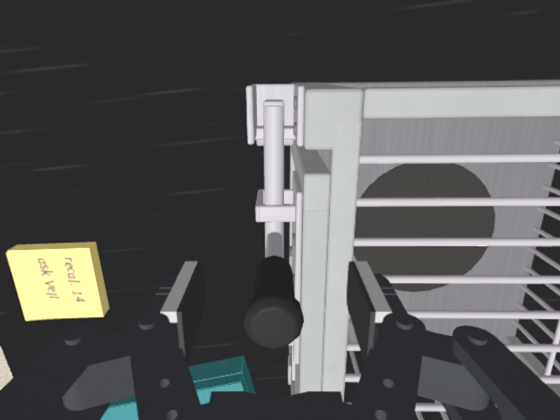

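View pics/s7c.png

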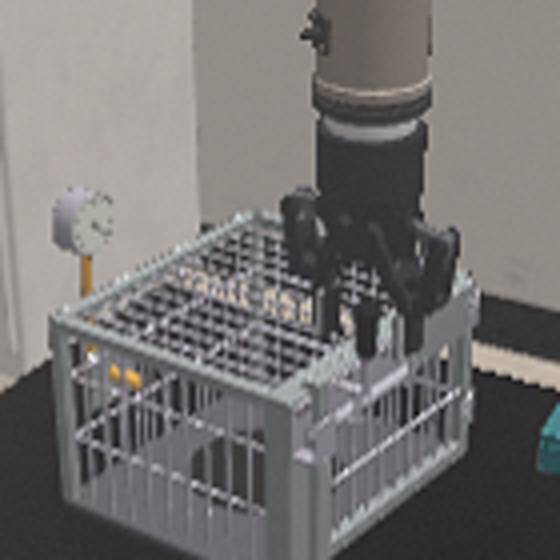

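```bash
python3 -m crank '[[[0.0022,0,0],[0,0,0],0.03],[[0,0,0],[0,0,0],0.02],[[0,0,0],[0,0,0],0.0],[[0,0,0],[0,0,0],0.0],[[0,0,0],[0,0,0],0.0],[[0,0,0],[0,0,0],0.0]]' 40; python3 - <<'E'
from h import *
o=bot.get_obs();print(o['eef_pos'],o['tool_rot'],o['contact_force'],o['gripper_width'])
E
```

```text
t: 11.95
eef_pos: [0.5904, -0.1251, 0.2039]
tool_rot: [-0.0, 0.744, 0.669, -0.0]
contact_force: [-4.0, 0.6, 5.6]
gripper_width: 0.217
[ 0.59039209 -0.12505459  0.20386304] [-2.09387211e-04  7.43690557e-01  6.68523960e-01 -1.62955183e-04] [-3.97818391  0.6373757   5.64987523] 0.21667075088180934
```

```bash
python3 - <<'E'
from h import *
o=bot.get_obs();print(o['contact_force'],o['gripper_width'])
p,d=bot.read_camera("wrist");cv2.imwrite("pics/w8.png",p[:,:,::-1]);crop("pics/w8.png","pics/w8c.png",180,80,200,300,2)
p,d=bot.read_camera("scene");cv2.imwrite("pics/s8.png",p[:,:,::-1]);crop("pics/s8.png","pics/s8c.png",270,130,70,60,10)
E
```

```text
[-3.97818391  0.6373757   5.64987523] 0.21667075088180934
```

View pics/w8c.png

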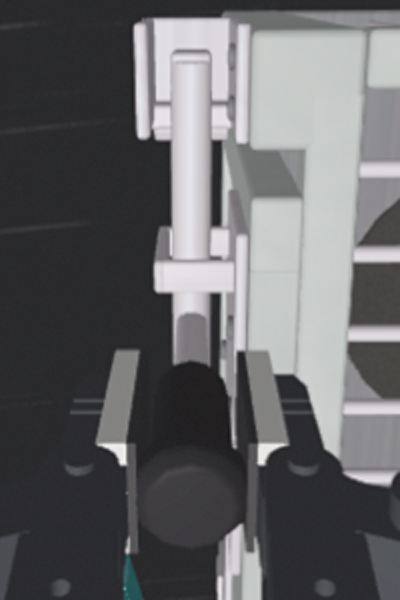

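View pics/s8c.png

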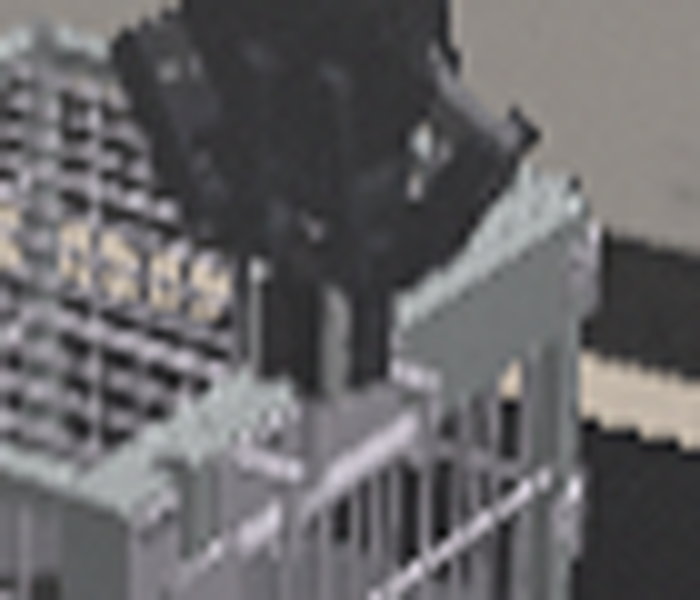

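```bash
python3 -m crank '[[[0,0,0],[0,0,0],0.04],[[0,0,0.003],[0,0,0],0.04],[[0,0,0.003],[0,0,0],0.035],[[0,0,0],[0,0,0],0.025],[[0,0,0],[0,0,0],0.0],[[0,0,0],[0,0,0],0.0],[[0,0,0],[0,0,0],0.0],[[0,0,0],[0,0,0],0.0]]' 40; python3 - <<'E'
from h import *
o=bot.get_obs();print(o['eef_pos'],o['tool_rot'],o['contact_force'],o['gripper_width'])
E
```

```text
t: 13.05
eef_pos: [0.5903, -0.1253, 0.1971]
tool_rot: [-0.0, 0.744, 0.668, -0.0]
contact_force: [-3.1, 0.3, -0.1]
gripper_width: 0.188
[ 0.59029989 -0.12531581  0.19713695] [-3.04731684e-04  7.43739272e-01  6.68469676e-01 -3.08539912e-04] [-3.06313553  0.34769375 -0.12181669] 0.18770107238149572
```

```bash
python3 -m crank '[[[0,0,-0.004],[0,0,0],0.0],[[0,0,-0.005],[0,0,0],0.0],[[0,0,0],[0,0,0],0.0],[[0,0,0],[0,0,0],0.0]]'; python3 - <<'E'
from h import *
o=bot.get_obs();print(o['eef_pos'],o['tool_rot'],o['contact_force'],o['gripper_width'])
p,d=bot.read_camera("wrist");cv2.imwrite("pics/w9.png",p[:,:,::-1]);crop("pics/w9.png","pics/w9c.png",200,60,180,260,2.3)
E
```

```text
t: 13.55
eef_pos: [0.5904, -0.1253, 0.2062]
tool_rot: [-0.0, 0.744, 0.668, -0.0]
contact_force: [-3.4, 1.2, -2.2]
gripper_width: 0.193
[ 0.5904256  -0.12530135  0.20619903] [-1.93836171e-04  7.43751566e-01  6.68456086e-01 -1.80412920e-04] [-3.40725862  1.22677526 -2.1858641 ] 0.1932824917523865
```

View pics/w9c.png

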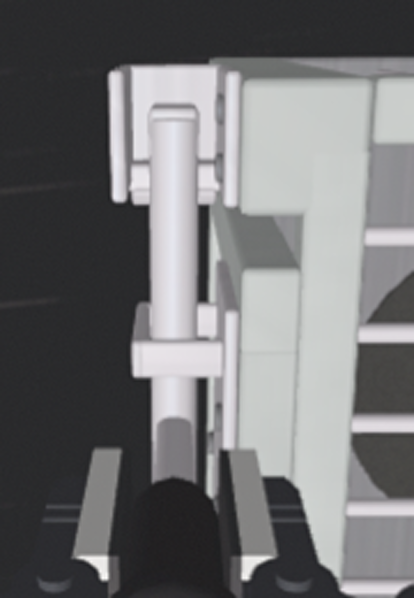

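```bash
python3 -m crank '[[[-0.004,0,0],[0,0,0],0.0],[[-0.005,0,0],[0,0,0],0.0],[[-0.005,0,0],[0,0,0],0.0],[[-0.006,0,0],[0,0,0],0.0],[[-0.006,0,0],[0,0,0],0.0],[[-0.004,0,0],[0,0,0],0.0],[[0,0,0],[0,0,0],0.0],[[0,0,0],[0,0,0],0.0]]'; python3 - <<'E'
from h import *
o=bot.get_obs();print(o['eef_pos'],o['tool_rot'],o['contact_force'],o['gripper_width'])
p,d=bot.read_camera("wrist");cv2.imwrite("pics/w10.png",p[:,:,::-1]);crop("pics/w10.png","pics/w10c.png",180,40,200,320,1.8)
E
```

```text
t: 14.6
eef_pos: [0.5872, -0.1561, 0.2062]
tool_rot: [0.0, 0.744, 0.668, -0.0]
contact_force: [-5.0, -0.2, -2.5]
gripper_width: 0.192
[ 0.58722376 -0.15609069  0.20621194] [ 1.51096287e-04  7.43988199e-01  6.68192596e-01 -4.37743397e-04] [-5.00245219 -0.24151387 -2.53260692] 0.1924744495932792
```

View pics/w10c.png

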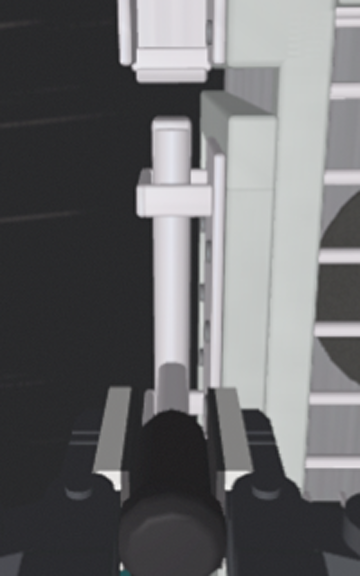

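```bash
python3 -m crank '[[[-0.0013,-0.0078,0],[0,0,-3],0.0],[[-0.0013,-0.0078,0],[0,0,-3],0.0],[[-0.0013,-0.0078,0],[0,0,-3],0.0],[[-0.0013,-0.0078,0],[0,0,-3],0.0],[[-0.0013,-0.0078,0],[0,0,-3],0.0],[[0,0,0],[0,0,0],0.0]]'; python3 - <<'E'
from h import *
o=bot.get_obs();print(o['eef_pos'],o['tool_rot'],o['contact_force'],o['gripper_width'])
q=o['tool_rot'];print(np.degrees(2*np.arctan2(q[2],q[1])))
v=o['eef_pos'][:2]-[.592,-.3075];print(np.hypot(*v),np.degrees(np.arctan2(v[1],v[0]))-91.9)
p,d=bot.read_camera("wrist");cv2.imwrite("pics/w11.png",p[:,:,::-1])
E
```

```text
t: 15.4
eef_pos: [0.5501, -0.1622, 0.2072]
tool_rot: [0.002, 0.651, 0.759, 0.001]
contact_force: [2.0, 0.0, -3.1]
gripper_width: 0.191
[ 0.55008841 -0.16217264  0.20721562] [0.00171985 0.65055193 0.75945909 0.00105667] [ 2.0496908   0.03121836 -3.06733529] 0.19100545401728225
98.83334335812717
0.1512501949047877 14.18726250023424
```

View pics/w11.png

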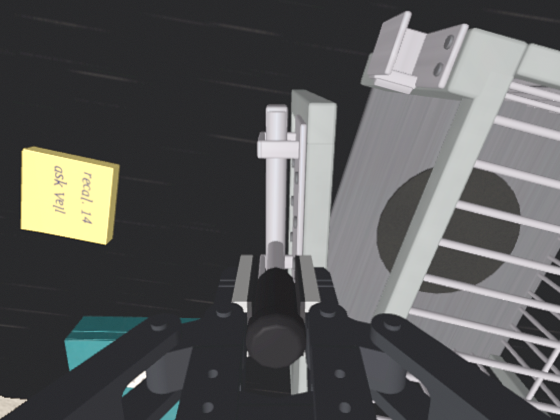

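Gate follows cleanly (rod nearly vertical at column 277, keeper left behind at (400,60)). Continue by 30° more.

```bash
python3 -m crank '[[[-0.0013,-0.0078,0],[0,0,-3],0.0],[[-0.0013,-0.0078,0],[0,0,-3],0.0],[[-0.0013,-0.0078,0],[0,0,-3],0.0],[[-0.0013,-0.0078,0],[0,0,-3],0.0],[[-0.0013,-0.0078,0],[0,0,-3],0.0],[[-0.0013,-0.0078,0],[0,0,-3],0.0],[[-0.0013,-0.0078,0],[0,0,-3],0.0],[[-0.0013,-0.0078,0],[0,0,-3],0.0],[[-0.0013,-0.0078,0],[0,0,-3],0.0],[[-0.0013,-0.0078,0],[0,0,-3],0.0]]'; python3 -m crank '[[[0,0,0],[0,0,0],0.0],[[0,0,0],[0,0,0],0.0],[[0,0,0],[0,0,0],0.0],[[0,0,0],[0,0,0],0.0]]'; python3 - <<'E'
from h import *
o=bot.get_obs();print(o['eef_pos'],o['tool_rot'],o['contact_force'],o['gripper_width'],abs(o['joint_vel']).max())
q=o['tool_rot'];print(np.degrees(2*np.arctan2(q[2],q[1])))
v=o['eef_pos'][:2]-[.592,-.3075];print(np.hypot(*v),np.degrees(np.arctan2(v[1],v[0]))-91.9)
p,d=bot.read_camera("wrist");cv2.imwrite("pics/w12.png",p[:,:,::-1])
p,d=bot.read_camera("top");cv2.imwrite("pics/t12.png",p[:,:,::-1]);crop("pics/t12.png","pics/t12c.png",180,60,260,240,2.5)
p,d=bot.read_camera("scene");cv2.imwrite("pics/s12.png",p[:,:,::-1]);crop("pics/s12.png","pics/s12c.png",180,80,220,240,2.5)
E
```

```text
t: 16.7
eef_pos: [0.4839, -0.2023, 0.207]
tool_rot: [0.001, 0.431, 0.903, 0.001]
contact_force: [1.2, 2.6, -2.2]
gripper_width: 0.189
t: 17.2
eef_pos: [0.4828, -0.2026, 0.2065]
tool_rot: [0.0, 0.431, 0.902, 0.0]
contact_force: [3.0, 0.9, -2.4]
gripper_width: 0.194
[ 0.4827784  -0.20262028  0.20648311] [3.95612751e-04 4.31245267e-01 9.02234632e-01 1.80311574e-04] [ 2.98983343  0.86596054 -2.36687459] 0.19430696885880533 0.004612568856015279
128.90676703583824
0.15142362101587353 44.26177334582644
```

View pics/w12.png

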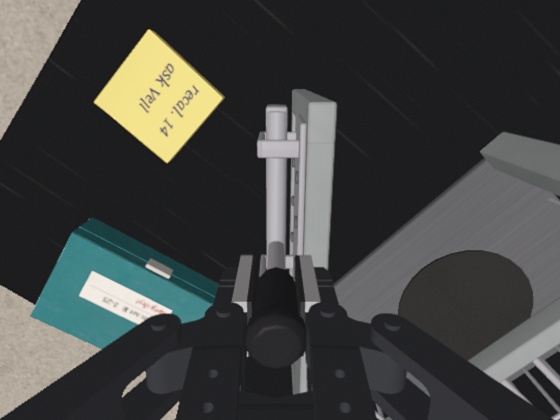

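View pics/t12c.png

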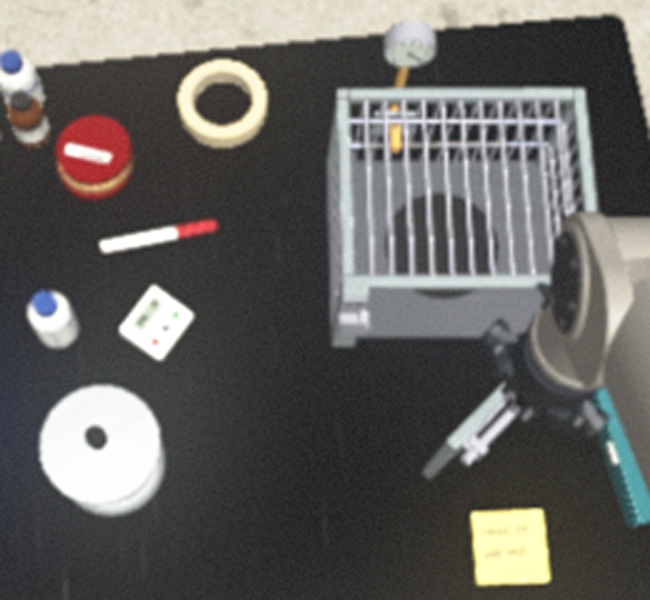

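View pics/s12c.png

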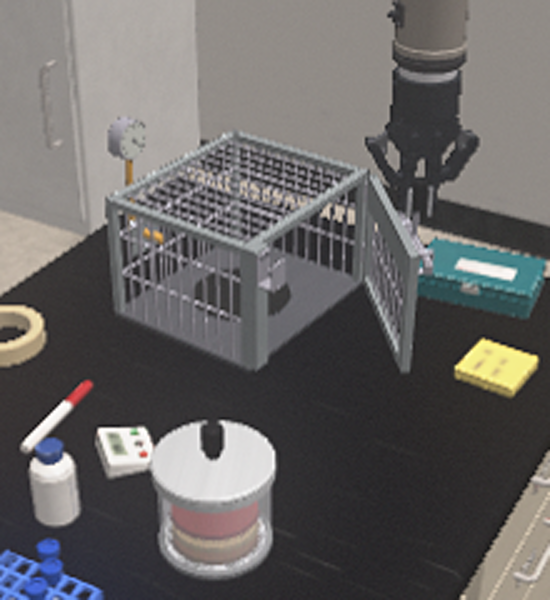

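```bash
python3 - <<'E'
from station import bot
bot.hand_in()
o=bot.get_obs();print(o['t'],o['eef_pos'],o['contact_force'])
E
```

```text
the job is handed in; nothing more can be done
the job is handed in; nothing more can be done
```

The job is handed in, at about 17.4 s of the 51 s allowed; the hand-in gives no verdict.

**What I did**
- **Lid:** I gripped it by its knob, set it down on the jar with about 7 N of contact, and let go.
- **Bolt:** I gripped the bolt knob, lifted it 9 mm against about 2.2 N, and drew it about 31 mm clear of the keeper.
- **Gate:** I swung it open by the knob and finished with the gripper closed on it at a 40 N grip setting.

The first grip on the bolt knob caught its cap, so I opened, went 6 mm lower and gripped again before lifting.

**Last checks**
- **Lid after release:** it sat within about 1 mm of the jar's mouth centre. The depth image put the tilt at about 0.006 rad and the disc top near 107 mm, against up to 109 mm expected. The final pictures still show it seated and level.
- **Gate:** it stood at about 44–45° (0.77–0.79 rad), worked out from the tool pose and matching the pictures. The joints were still, below 0.005 rad/s, with about 3 N sideways on the tool.
- **Jar and bystanders:** the final pictures show the jar, timer, marker, bottle and note pad apparently where they were. The forceps lay outside the last cropped views, and the arm never worked near them.

No check failed. The only disagreement was an early scene-camera estimate of the lid and jar positions, which differed from the other cameras by 6–12 mm. I used the wrist and top cameras instead, which agreed to about 1 mm.

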